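# Put the jar tumbler into third gear

## Robot

A 7-joint arm with a two-finger parallel gripper is mounted at the origin on the work surface. World frame = base frame: x ahead of the robot, y to its left, z up, the work surface at z = 0. Lengths are in m, angles in degrees, forces in N, time in s.
With the tool pointing down it reaches from about 0.35 to 0.775 m from the base axis. Payload 3.1 kg.
Tool frame: the origin (TCP) lies on the centre line of the jaws, within the pads' length; the fingertips stand 17 mm ahead of it and the grasp point (between the pads) lies 2 mm behind it (robot.tip_reach is the distance from the TCP to the fingertips, in m); z points along the fingers, y is the direction in which the jaws open and shut (so a half turn about z gives the same grasp; the last joint's range is limited). The gripper opens to 85 mm and grips with 20 to 120 N. Pads are 22 mm wide; open, the fingers measure 114 mm over their backs; the gripper's body (76 mm by 85 mm) begins 54 mm behind the grasp point. The pads swing forward as they close: fully open they stand 13 mm farther back than shut.
Start: joints at [-65.873, 17.813, 0.802, 86.603, -0.252, 75.585, -1.558], TCP at [0.246, 0.492, 0.248] pointing down, gripper open.
Joint ranges: [-154.91, 154.91], [-16.99, 109.72], [-72.82, 74.43], [7.12, 147.25], [-82.49, 262.49], [11.32, 116.49], [-174.64, 174.64]. Speed limits (degrees/s): [159.86, 159.86, 180, 180, 180, 180, 180].

## Interface

Orientations are given as [roll, pitch, yaw] about the fixed x, y, z axes, in that order (R = Rz(yaw) Ry(pitch) Rx(roll)).
In Python, from station import robot, fingers, vision, workorder, recognise gives the robot as it stands. Calls block until the motion is done:
- robot.move_to(position, orientation): joint-space move of the TCP to a pose.
- robot.line_to(position, orientation=None, velocity=0.15, f_stop=None): straight line of the TCP; orientation=None keeps the orientation; velocity is the mean speed in m/s. With f_stop (N) it stops when the force on the tool has changed by that much, and returns True; else False.
- robot.move_j(angles): joint-space move.
- fingers.gripper_to(opening, force=None): opening from 0.0 (shut) to 1.0 (fully open); force is the grip in N (None keeps the last); returns when the fingers have stopped.
- robot.pause(seconds).
- robot.inverse_kinematics(position, orientation): joint angles nearest the present ones, or None.
- vision.grab_frame(name): name is "scene" or "top" or "wrist"; returns the picture (420x560x3 uint8, red, green, blue); there is no depth.
- vision.calibration(name): a dict with "mtx" (3x3 intrinsics, pixels), "extrinsics" (4x4, takes a point from world to camera coordinates); the wrist camera has in their place "T_tool_cam" (4x4, takes a point from camera to tool coordinates, whose origin is the TCP and whose axes are the flange's). Camera axes: x right, y up, looking along -z (the intrinsics and any distortion apply to the point x, -y, -z); pixel columns grow to the right and rows downward; lengths in m; the calibration is good to about 2 mm. A picture is of the moment at which its call begins: read the wrist's pose just before it. calibration takes no time and is no camera call.
A pose or a line that the arm cannot do raises robot.PlanningError and nothing moves.
- workorder.close_job(): hands the job in, once; it reports no verdict.
Trained networks look in the newest picture that a camera, given by its name, has taken for a name from the list of things; names that differ only in an ending like _2 or _b are one class to them, and where a whole thing is asked for, a point or a joint stands for the part that bears it (a point fixed in the world has none). Each returns a list of dicts, best first, with "p" (0 to 1); they miss things now and then, are a little off and sometimes report something else, mostly with a low value. They report only what shows in the picture. A call takes as long as a camera call.
- recognise(label, camera): "rect" ([centre column, centre row, width, height] in pixels, round what is visible of it).
Readings, each from a call of its own:
- robot.current_time_s(): time.
- robot.current_joint_positions(): joint angles.
- robot.current_dq(): joint speeds.
- robot.current_joint_torque(): joint torques, N m.
- robot.current_tool_pos(): TCP position.
- robot.current_eef_rot(): TCP orientation.
- robot.current_contact_force(): force on the tool from outside, world axes, zero at the start.
- robot.current_torque(): the same for the moment, N m.
- robot.current_finger_gap(): opening from 0.0 (shut) to 1.0 (fully open).
Only numpy, scipy, OpenCV 4.12 (cv2) and the standard library are available. Lean on these libraries where they do the work, as an engineer would, in place of code of your own. Each camera call takes 0.05 s, during which the arm holds its last target.

## Task

Put the jar tumbler into third gear: push its gear lever with your fingertips out of the left leg of the H-shaped gate, across the crossbar to the right, then forward (away from the front of the machine) into the far right slot, the one marked with three dots, until it is fully home, then take your hand away. Only push the lever, never pinch it between the fingers, do not run it into the fourth slot (near right), and leave everything else where it stands.

Things in the scene. Friction and masses are not known exactly. Their poses are not given: they have to be found in the camera images.
- tumbler: the jar tumbler, fixed to the table: grey housing 200 (x) by 280 (y), 92 high, motor on its left side (94 high), low roller bed with a jar behind it (top 115 high). Origin on the table under the middle of the gate: the lever's pivot. x points from the machine's front to its back (forward), y to its left, z up. Bystanders on the housing reach up to 137 above the table.
- gate (a point): middle of the H-shaped opening, on top of the aluminium gate plate (113 by 100), 104 above the table; axes as the tumbler's. Two legs along x at y = +20 and -20, 16 wide, from x = -34 to +34; a crossbar along y at x = 0, 18 wide, joins them; inner corners are rounded. Slots: one far left, two near left, three far right, four near right, with as many dots on the plate.
- slot3 (a point): centre line of the third slot (far right leg of the H) on top of the gate plate, where the stem stands when it is fully home: 27 forward and 20 right of the middle of the gate
- knob (a point): middle of the lever's knob: black block 36 each way, edges slightly rounded, on a bare square steel stem 12 wide. One rigid stick, tilting about the tumbler's origin; the knob spans 160 to 196 from that pivot, its middle 178. Its middle, in m in the tumbler's frame: x = 0.178 sin(forward), y = -0.178 cos(forward) sin(across), z = 0.178 cos(forward) cos(across); third slot: 0.046, -0.034, 0.169.
- shift_across (a joint): lever's tilt left to right, about the tumbler's x axis, in rad: -0.20 in the left leg, where it starts, +0.20 in the right leg, 0 between; about 0.02 of play. No spring: friction of about 2.5 N, felt at the knob, keeps the lever where it is left.
- shift_forward (a joint): lever's tilt forward and back, about an axis that is the tumbler's y when the lever is upright, in rad: +0.26 fully forward (slots one and three), 0 in line with the crossbar, -0.26 fully back (slots two and four). It can cross only within about 0.03 of 0. Same friction. It may start anywhere in the left leg.
- lever_far_left: the far left quarter of the lever's knob and stem, one rigid piece with the rest: a push touches one quarter or two neighbours, a pinch opposite ones. Origin at the middle of the knob
- lever_far_right: the far right quarter of the lever's knob and stem, one rigid piece with the rest: a push touches one quarter or two neighbours, a pinch opposite ones. Origin at the middle of the knob
- lever_near_left: the near left quarter of the lever's knob and stem, one rigid piece with the rest: a push touches one quarter or two neighbours, a pinch opposite ones. Origin at the middle of the knob
- lever_near_right: the near right quarter of the lever's knob and stem, one rigid piece with the rest: a push touches one quarter or two neighbours, a pinch opposite ones. Origin at the middle of the knob
- tape_roll: bystander: blue roll of tape lying flat on the tumbler's housing, right of the gate, 68 wide, 24 high; origin under its centre
- small_jar: bystander: small jar on the housing's front left corner, 36 wide, 45 high; origin under its centre
- big_jar: bystander: jar with a label on the table, front left of the tumbler, 68 wide, 120 high; origin under its centre
- bowl: bystander: white bowl on the table right of the tumbler, 120 wide, 45 high; origin under its centre
- brush: bystander: paint brush lying on the table in front of the tumbler; origin on its underside
- scissors: bystander: scissors lying on the table front right of the tumbler, about 190 long; origin at their pivot, on the underside
- paint_can: bystander: tin left of the tumbler, 100 wide, 120 high; origin under its centre

How it is judged:
By the outcome, as a careful person would: the job done as asked, in the order asked, and still so for the second after the job is handed in, with the robot touching nothing.
It also fails if it takes over 54 s, if anything falls off the work surface, if the arm or the gripper's body presses on something with over 40 N, if the wrist force passes 120 N, or if a joint passes its speed limit or range.

## Working session

There is one attempt and no reset: what is moved stays moved. The work goes in short steps, each a Python script; the robot and the scene stay as the last script left them, time stands still between calls to the robot, and variables do not carry over. Pictures are saved under pics/ and viewed, and the job is handed in when it is done.

```bash
ls; mkdir -p pics
python3 - <<'E'
from station import robot, fingers, vision, workorder, recognise
import cv2
for n in ["scene","top","wrist"]:
    im=vision.grab_frame(n); cv2.imwrite(f"pics/a_{n}.png",im[:,:,::-1])
    c=vision.calibration(n); print(n,{k:(v.round(4).tolist() if hasattr(v,'round') else v) for k,v in c.items()})
    for l in ["tumbler","gate","knob","tape_roll","small_jar","slot3"]:
        try: print(l,[(r['rect'],round(r['p'],2)) for r in recognise(l,n)[:2]])
        except Exception as e: print(l,e)
print(robot.current_time_s(),robot.current_tool_pos(),robot.current_eef_rot())
E
```

```text
pics
scene {'mtx': [[448.1765, 0.0, 277.4613], [0.0, 448.1765, 206.962], [0.0, 0.0, 1.0]], 'extrinsics': [[0.6151, 0.7884, 0.0068, -0.4259], [-0.5874, 0.4526, 0.6709, 0.2164], [0.5258, -0.4167, 0.7415, -1.3308], [0.0, 0.0, 0.0, 1.0]]}
tumbler [([253.9, 284.7, 187.8, 193.2], 0.85), ([254.8, 211.4, 25.8, 39.0], 0.41)]
gate []
knob [([252.7, 212.4, 21.9, 38.9], 0.7)]
tape_roll [([193.7, 246.9, 33.3, 36.0], 0.91)]
small_jar [([271.4, 190.2, 13.9, 18.7], 0.76)]
slot3 [([254.8, 284.9, 185.5, 198.6], 0.68)]
top {'mtx': [[384.8162, 0.0, 279.045], [0.0, 384.8162, 212.9983], [0.0, 0.0, 1.0]], 'extrinsics': [[-0.0047, -0.9999, 0.0161, 0.0985], [0.9864, -0.002, 0.1641, -0.5717], [-0.1641, 0.0166, 0.9863, -1.0219], [0.0, 0.0, 0.0, 1.0]]}
tumbler [([307.4, 197.5, 160.5, 149.2], 0.96), ([311.1, 205.1, 20.2, 25.5], 0.63)]
gate [([236.3, 231.8, 31.2, 26.3], 0.68), ([305.1, 197.3, 157.2, 148.3], 0.61)]
knob [([311.6, 205.8, 18.8, 21.8], 0.77), ([395.4, 275.1, 60.7, 40.0], 0.68)]
tape_roll [([402.3, 228.1, 43.2, 41.9], 0.72)]
small_jar [([272.9, 230.4, 11.4, 11.4], 0.59), ([394.8, 273.2, 63.6, 35.8], 0.45)]
slot3 [([307.9, 196.7, 160.8, 148.3], 0.79)]
wrist {'mtx': [[349.328, 0.0, 280.709], [0.0, 349.328, 207.724], [0.0, 0.0, 1.0]], 'T_tool_cam': [[-0.0018, 0.9484, 0.3172, 0.0817], [1.0, 0.0016, 0.0007, 0.0002], [0.0001, 0.3172, -0.9484, -0.126], [0.0, 0.0, 0.0, 1.0]]}
tumbler []
gate []
knob []
tape_roll []
small_jar []
slot3 []
1.05 [0.24554606 0.4921659  0.24831053] [1.79997771e+02 2.18019185e-03 1.53486841e+02]
```

Run:
```python
import cv2
a=cv2.imread('pics/a_top.png'); c=a[110:300,200:440]; cv2.imwrite('pics/a_top_c.png',cv2.resize(c,None,fx=3.2,fy=3.1,interpolation=cv2.INTER_CUBIC))
a=cv2.imread('pics/a_scene.png'); c=a[150:390,120:400]; cv2.imwrite('pics/a_scene_c.png',cv2.resize(c,None,fx=2.5,fy=2.5,interpolation=cv2.INTER_CUBIC))
```

```text
(no output)
```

View pics/a_top.png

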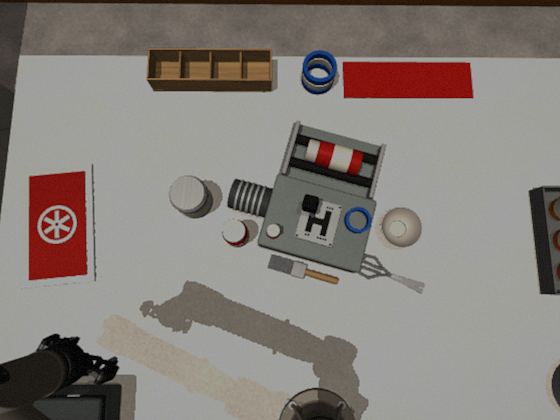

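View pics/a_top_c.png

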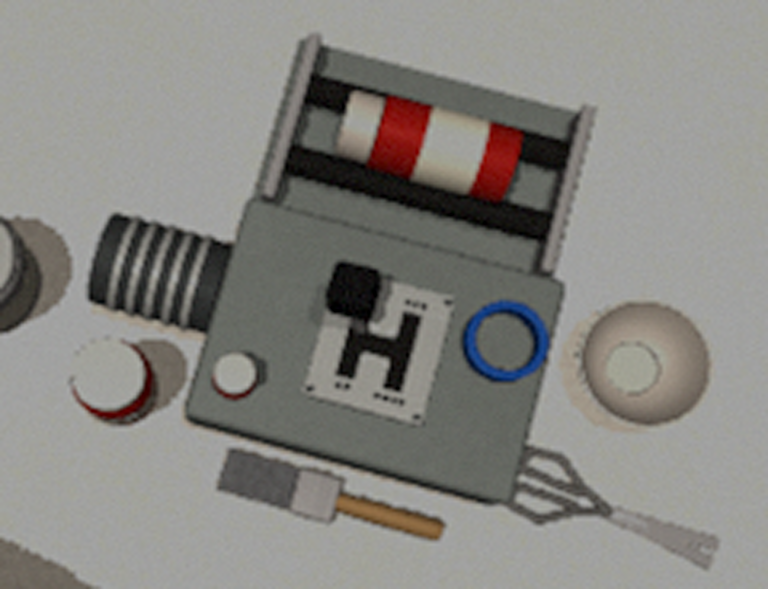

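View pics/a_scene_c.png

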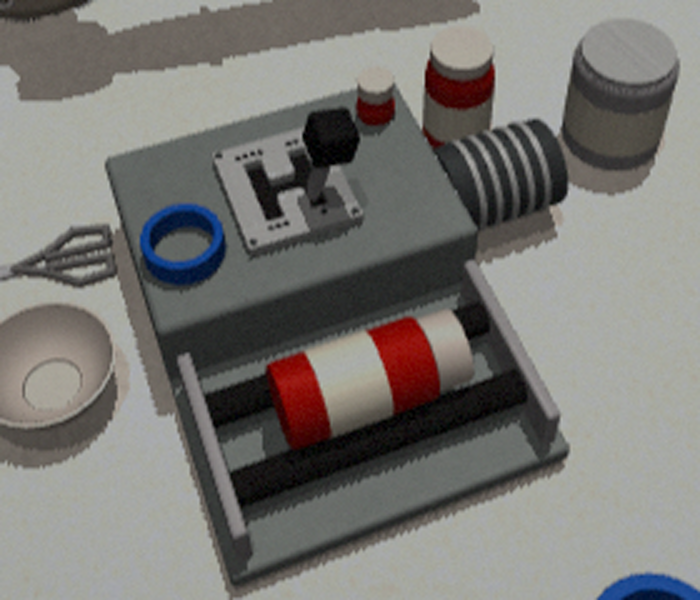

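The top view shows the H plate rotated about -13°. The knob is at about (311,205), over the far left slot, so the lever is in first gear. I'll fit the pose roughly, then look with the wrist camera.

```bash
cat > h.py <<'E'
import numpy as np, cv2
from scipy.optimize import least_squares
from scipy.spatial.transform import Rotation as R
def proj(P,K,E):
    P=np.atleast_2d(P); c=P@E[:3,:3].T+E[:3,3]
    u=K[0,0]*c[:,0]/-c[:,2]+K[0,2]; v=K[1,1]*(-c[:,1])/-c[:,2]+K[1,2]
    return np.c_[u,v]
def T2W(p,P):
    x,y,a=p; P=np.atleast_2d(P); c,s=np.cos(a),np.sin(a)
    return np.c_[x+c*P[:,0]-s*P[:,1],y+s*P[:,0]+c*P[:,1],P[:,2]]
def knobpt(f,a,r=.178): return np.array([r*np.sin(f),-r*np.cos(f)*np.sin(a),r*np.cos(f)*np.cos(a)])
def wristE(pos,rpy,cal):
    T=np.eye(4);T[:3,:3]=R.from_euler('xyz',rpy,degrees=True).as_matrix();T[:3,3]=pos
    return np.linalg.inv(T@cal['T_tool_cam'])
E
python3 - <<'E'
from h import *
from station import robot,vision
g=.104
m=[(-.0565,-.05),(-.0565,.05),(.0565,-.05),(.034,-.028),(-.034,-.028),(-.034,.028)]
px=np.array([(422,424),(305,393),(455,295),(420,316),(404,391),(337,373)],float)/[3.2,3.1]+[200,110]
c=vision.calibration('top')
M=np.c_[np.array(m),np.full(len(m),g)]
f=lambda p:(proj(T2W(p,M),c['mtx'],c['extrinsics'])-px).ravel()
s=least_squares(f,[.55,0,-.2]); print(s.x,np.degrees(s.x[2]),s.fun.round(2))
print(robot.tip_reach, robot.current_joint_positions())
for r in ['top','scene']:
    c=vision.calibration(r); print(r,[ (ff,proj(T2W(s.x,knobpt(ff,-.2)),c['mtx'],c['extrinsics']).round(1)) for ff in (.26,.15,0)])
E
```

```text
[ 0.54114296 -0.00610976 -0.26203811] -15.013677747818514 [ 0.29 -0.06 -0.49  0.09 -0.1   0.14  0.78 -0.63 -0.28  0.06 -0.18  0.38]
0.017 [-65.87213001  17.81278048   0.80294088  86.60227505  -0.2512877
  75.58454952  -1.55828579]
top [(0.26, array([[312.7, 196. ]])), (0.15, array([[310.7, 203. ]])), (0, array([[308. , 213.1]]))]
scene [(0.26, array([[253.8, 213.3]])), (0.15, array([[250.8, 205.4]])), (0, array([[246.3, 195.9]]))]
```

Run:
```python
from h import *
from station import robot,vision,fingers,recognise
p=[.5411,-.0061,-.262]
for yaw in (-15,165):
    for x in (0.05,-.05,.1): 
        w=T2W(p,[[x,0,.30]])[0]; print(yaw,x,robot.inverse_kinematics(w,[180,0,yaw]))
fingers.gripper_to(0.0)
robot.move_to(T2W(p,[[.06,0,.31]])[0],[180,0,165])
pos=robot.current_tool_pos();rpy=robot.current_eef_rot();im=vision.grab_frame('wrist');cv2.imwrite('pics/b_wrist.png',im[:,:,::-1])
print(pos,rpy,robot.current_time_s(),robot.current_contact_force())
print(recognise('knob','wrist')[:2])
np.save('b.npy',np.r_[pos,rpy])
c=vision.calibration('wrist');E=wristE(pos,rpy,c)
print(proj(T2W(p,[(-.0565,-.05,.104),(-.0565,.05,.104),(.0565,-.05,.104),(.0565,.05,.104)]),c['mtx'],E).round(1))
```

```text
-15 0.05 [-28.784677    25.46565698  44.59059623  75.51513756 -17.61446582
  85.94904972 -90.82969312]
-15 -0.05 [ -37.21840831   11.11988936   41.35822896   90.81904065   -7.41609151
   80.86433785 -100.21415115]
-15 0.1 [-23.5564857   32.1672019   44.42165644  66.24738464 -21.87902456
  89.5949109  -88.71542146]
165 0.05 [-21.22054635  23.2236463   32.04279997  75.20808764 -12.12429613
  84.91993312  84.77642223]
165 -0.05 [-28.86048017  10.23388685  30.98447085  90.55693818  -5.31816558
  80.68434936  77.58327579]
165 0.1 [-16.6731021   29.64655691  31.06386124  65.91780029 -14.79536426
  88.15465272  86.44730554]
[ 0.59909009 -0.0198983   0.30973178] [ 1.79949504e+02 -4.02540086e-02  1.65145413e+02] 4.1083 [-0.35226069 -0.15454376  0.22528184]
[{'rect': [328.9, 155.3, 63.5, 59.3], 'p': 0.92}]
[[221.1  49.3]
 [336.1  49.4]
 [227.3 176.3]
 [330.2 176.3]]
```

View pics/b_wrist.png

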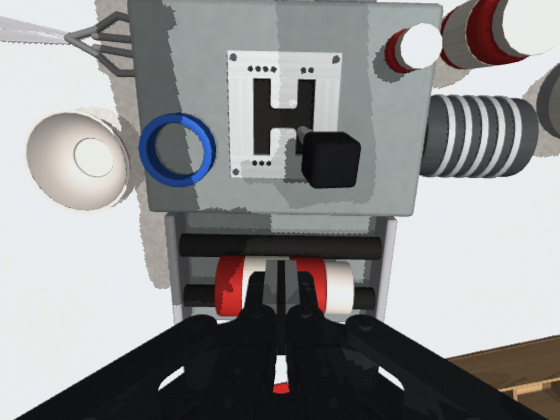

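Run:
```python
import cv2
a=cv2.imread('pics/b_wrist.png'); c=a[40:200,215:375]; cv2.imwrite('pics/b_c.png',cv2.resize(c,None,fx=3.75,fy=3.75,interpolation=cv2.INTER_CUBIC))
```

```text
(no output)
```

View pics/b_c.png

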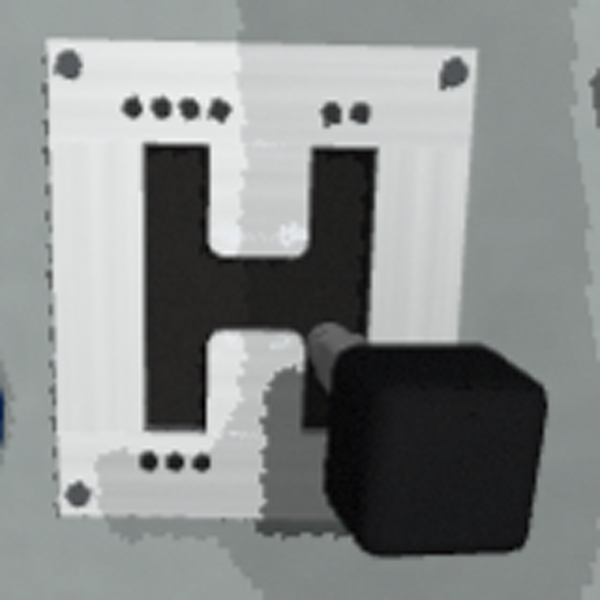

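```bash
cat >> h.py <<'E'
def knobcorners(f,a):
    Rm=R.from_euler('X',a).as_matrix()@R.from_euler('Y',f).as_matrix()
    c=np.array([(x,y,.178+z) for x in(-.018,.018) for y in(-.018,.018) for z in(-.018,.018)])
    return c@Rm.T
E
python3 - <<'E'
from h import *
from station import robot,vision
b=np.load('b.npy');c=vision.calibration('wrist');E=wristE(b[:3],b[3:],c)
print(knobcorners(.1,-.2).mean(0),knobpt(.1,-.2))
m=[(-.0565,-.05),(-.0565,.05),(.0565,-.05),(-.034,-.028),(-.034,-.012),(-.034,.012),(-.034,.028),(.034,-.028),(.034,-.012)]
px=np.array([(48,40),(477,48),(60,517),(143,144),(208,144),(312,147),(377,148),(145,430),(208,430)],float)/3.75+[215,40]
M=np.c_[np.array(m),np.full(len(m),.104)]
f=lambda p:(proj(T2W(p,M),c['mtx'],E)-px).ravel()
s=least_squares(f,[.55,0,-.2]); print(s.x,np.degrees(s.x[2]),s.fun.round(2))
bb=np.array([328,345,547,555])/3.75+[215,40,215,40]
def g(q,aa=None):
    k=proj(T2W(s.x,knobcorners(q[0],-.2 if len(q)==1 else q[1])),c['mtx'],E); return np.r_[k.min(0),k.max(0)]-bb
for q0 in ([.1],[.1,-.2]):
    r=least_squares(g,q0); print(r.x,r.fun.round(2))
np.save('p.npy',s.x)
E
```

```text
[0.01777035 0.03518647 0.17358032] [0.01777035 0.03518647 0.17358032]
[ 0.54399383 -0.00209906 -0.2771293 ] -15.878339209592147 [-0.33 -0.12  0.02 -0.23  0.2  -0.6  -0.15  0.13  0.47  0.44 -0.35  0.1
  0.24  0.14 -0.04 -0.09 -0.05  0.17]
[0.13655656] [-2.76 -2.82  4.6   2.84]
[ 0.13574428 -0.19356941] [-3.98 -2.96  3.01  2.67]
```

```bash
cat >> h.py <<'E'
p=np.load('p.npy') if __import__('os').path.exists('p.npy') else None
RPY=[180,0,float(np.degrees(p[2]))+180]
def W(x,y,z): return T2W(p,[[x,y,z]])[0]
def local(robot):
    w=robot.current_tool_pos()-np.r_[p[:2],0]; c,s=np.cos(p[2]),np.sin(p[2]); return np.array([c*w[0]+s*w[1],-s*w[0]+c*w[1],w[2]])
def lf(robot):
    w=robot.current_contact_force(); c,s=np.cos(p[2]),np.sin(p[2]); return np.array([c*w[0]+s*w[1],-s*w[0]+c*w[1],w[2]]).round(2)
def shot(robot,vision,name,cam='wrist',crop=(0,420,0,560),f=1):
    q=np.r_[robot.current_tool_pos(),robot.current_eef_rot()]
    im=vision.grab_frame(cam); np.save(name+'.npy',q)
    cv2.imwrite(f'pics/{name}.png',cv2.resize(im[crop[0]:crop[1],crop[2]:crop[3],::-1],None,fx=f,fy=f,interpolation=cv2.INTER_CUBIC))
E
python3 - <<'E'
from h import *
from station import robot,vision,fingers
robot.move_to(W(.080,.036,.24),RPY)
robot.line_to(W(.080,.036,.177))
print(local(robot),lf(robot))
for x in (.066,.058,.052,.046,.04,.036):
    st=robot.line_to(W(x,.036,.177),velocity=.04,f_stop=15); print(st,local(robot).round(4),lf(robot))
    if st: break
shot(robot,vision,'c_wrist'); shot(robot,vision,'c_top','top',(110,300,200,440),3.2)
print(robot.current_time_s())
E
```

```text
[0.08112671 0.03526639 0.179028  ] [ 0.08 -0.38  1.23]
False [0.0659 0.0362 0.1773] [-0.07 -0.11  0.04]
False [0.0577 0.0361 0.177 ] [-0.17 -0.87 -0.01]
False [0.0526 0.0359 0.1774] [ 1.76 -0.17  1.  ]
False [0.0464 0.0361 0.1777] [ 2.19 -0.47  1.61]
False [0.0395 0.0361 0.1769] [2.93 0.43 1.14]
False [0.0355 0.0361 0.1768] [1.92 0.28 1.95]
7.25
```

View pics/c_wrist.png

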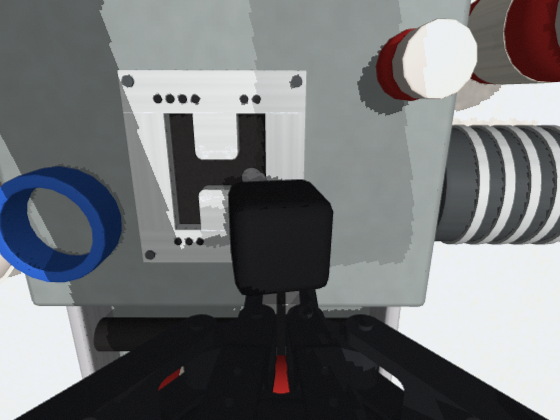

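View pics/c_top.png

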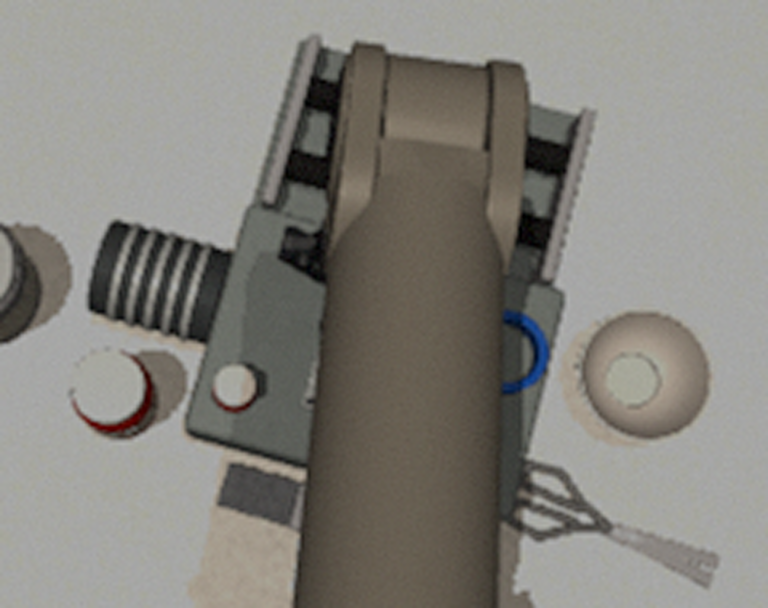

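Contact began at TCP x≈0.053 and the lever follows the fingers. The stem now shows at about (250,173), near the crossbar's level. Next I'll fit the lever angle from this view.

Run:
```python
from h import *
from station import vision
b=np.load('c_wrist.npy');c=vision.calibration('wrist');E=wristE(b[:3],b[3:],c)
print(proj(T2W(p,[(-.0565,-.05,.104),(-.0565,.05,.104),(.0565,-.05,.104),(-.034,-.028,.104),(-.034,.028,.104),(-.009,0,.104),(.009,0,.104)]),c['mtx'],E).round(1))
for f in (0,.03,.06,.09):
    k=proj(T2W(p,knobcorners(f,-.2)),c['mtx'],E); print(f,k.min(0).round(1),k.max(0).round(1))
    print(k.round(0).tolist())
cv2.imwrite('pics/c2.png',cv2.resize(cv2.imread('pics/c_wrist.png')[60:310,110:360],None,fx=2.4,fy=2.4,interpolation=cv2.INTER_CUBIC))
```

```text
[[118.   70.8]
 [306.4  70.5]
 [144.6 262.2]
 [164.  114.5]
 [265.6 114.4]
 [217.5 159.5]
 [219.3 189.7]]
0 [227.  159.8] [341.1 284.8]
[[227.0, 163.0], [233.0, 185.0], [311.0, 160.0], [341.0, 179.0], [231.0, 243.0], [238.0, 285.0], [309.0, 237.0], [336.0, 274.0]]
0.03 [227.6 170.9] [340.6 298.3]
[[228.0, 175.0], [234.0, 203.0], [311.0, 171.0], [341.0, 196.0], [231.0, 252.0], [238.0, 298.0], [308.0, 246.0], [335.0, 288.0]]
0.06 [228.2 181.9] [340.  311.1]
[[228.0, 186.0], [235.0, 220.0], [311.0, 182.0], [340.0, 213.0], [232.0, 261.0], [239.0, 311.0], [308.0, 254.0], [333.0, 300.0]]
0.09 [228.8 192.6] [339.2 322.9]
[[229.0, 197.0], [236.0, 237.0], [311.0, 193.0], [339.0, 229.0], [232.0, 269.0], [239.0, 323.0], [307.0, 262.0], [332.0, 311.0]]
```

View pics/c2.png

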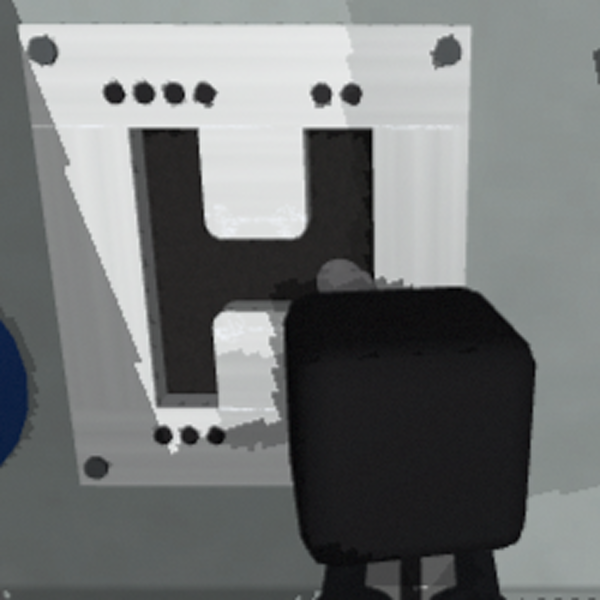

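The plate prediction matches to within 1 px. The knob edges give forward≈0.042, so I'll push about 8 mm more and check.

Run:
```python
from h import *
from station import robot,vision,fingers
st=robot.line_to(W(.0275,.036,.177),velocity=.03,f_stop=15); robot.pause(.2);print(st,local(robot).round(4),lf(robot))
shot(robot,vision,'d',crop=(60,310,110,360),f=2.4)
b=np.load('d.npy');c=vision.calibration('wrist');E=wristE(b[:3],b[3:],c)
for f in (-.03,0,.03):
    k=proj(T2W(p,knobcorners(f,-.2)),c['mtx'],E); print(f); print(((k-[110,60])*2.4).round(0).tolist())
```

```text
False [0.0273 0.036  0.1768] [1.93 0.02 1.49]
-0.03
[[282.0, 266.0], [297.0, 315.0], [482.0, 257.0], [553.0, 301.0], [292.0, 457.0], [309.0, 555.0], [479.0, 441.0], [543.0, 529.0]]
0
[[284.0, 294.0], [299.0, 358.0], [482.0, 284.0], [552.0, 342.0], [293.0, 479.0], [310.0, 588.0], [477.0, 462.0], [540.0, 561.0]]
0.03
[[285.0, 321.0], [301.0, 400.0], [482.0, 310.0], [551.0, 382.0], [294.0, 500.0], [311.0, 619.0], [476.0, 483.0], [537.0, 591.0]]
```

View pics/d.png

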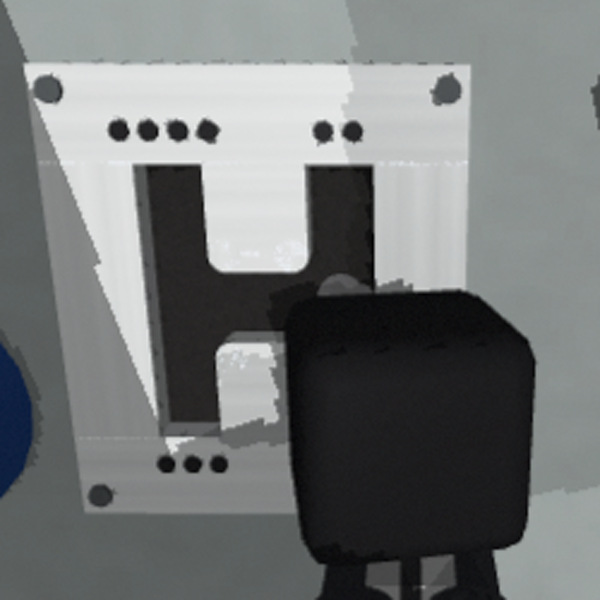

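The lever reads forward≈0, in line with the crossbar. Now I'll move to its left side and push right.

Run:
```python
from h import *
from station import robot,vision,fingers
robot.line_to(W(.045,.036,.177)); robot.line_to(W(.045,.036,.24))
robot.move_to(W(0,.090,.24),RPY); robot.line_to(W(0,.090,.177)); robot.pause(.1)
print(local(robot).round(4),lf(robot))
for y in (.075,.065,.055,.045,.035,.025):
    st=robot.line_to(W(0,y,.177),velocity=.04,f_stop=15); print(st,local(robot).round(4),lf(robot))
    if st: break
print(robot.current_time_s())
shot(robot,vision,'e')
```

```text
[0.0013 0.0897 0.1783] [ 0.01 -0.43 -0.49]
False [1.000e-04 7.480e-02 1.771e-01] [ 0.25  0.6  -0.23]
False [0.     0.0652 0.1772] [-1.16  1.62  2.1 ]
False [1.00e-04 5.43e-02 1.77e-01] [-0.27  2.53  1.62]
False [-1.000e-04  4.350e-02  1.767e-01] [-0.02  1.36  0.1 ]
False [-0.0002  0.0337  0.1767] [ 0.28  0.03 -0.23]
False [-1.000e-04  2.400e-02  1.769e-01] [ 0.74  0.63 -0.02]
12.3417
```

View pics/e.png

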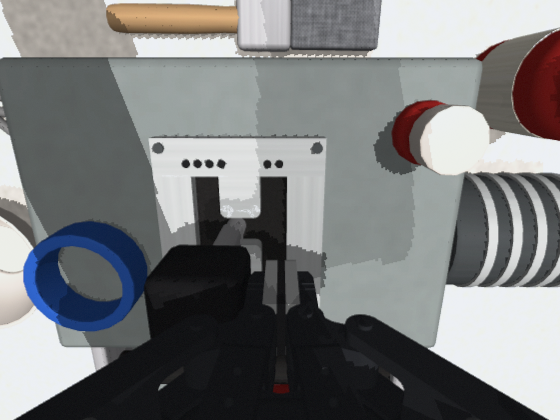

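Run:
```python
from h import *
from station import vision
b=np.load('e.npy');c=vision.calibration('wrist');E=wristE(b[:3],b[3:],c)
cv2.imwrite('pics/e2.png',cv2.resize(cv2.imread('pics/e.png')[130:350,120:360],None,fx=2.5,fy=2.5,interpolation=cv2.INTER_CUBIC))
for a in (0,.1,.2):
  for f in (0,.05):
    k=proj(T2W(p,knobcorners(f,a)),c['mtx'],E); print(a,f,((k-[120,130])*2.5).round(0).tolist())
```

```text
0 0 [[166.0, 280.0], [99.0, 386.0], [368.0, 280.0], [358.0, 385.0], [182.0, 452.0], [126.0, 593.0], [370.0, 452.0], [362.0, 593.0]]
0 0.05 [[169.0, 322.0], [106.0, 449.0], [368.0, 322.0], [359.0, 449.0], [187.0, 484.0], [134.0, 638.0], [371.0, 484.0], [364.0, 638.0]]
0.1 0 [[82.0, 274.0], [-31.0, 376.0], [277.0, 282.0], [215.0, 389.0], [104.0, 445.0], [6.0, 580.0], [286.0, 455.0], [232.0, 597.0]]
0.1 0.05 [[85.0, 316.0], [-23.0, 438.0], [278.0, 325.0], [219.0, 452.0], [111.0, 476.0], [19.0, 624.0], [289.0, 487.0], [238.0, 642.0]]
0.2 0 [[6.0, 265.0], [-145.0, 360.0], [187.0, 281.0], [76.0, 385.0], [33.0, 432.0], [-100.0, 559.0], [202.0, 454.0], [105.0, 592.0]]
0.2 0.05 [[10.0, 306.0], [-136.0, 420.0], [189.0, 323.0], [82.0, 448.0], [41.0, 463.0], [-84.0, 602.0], [208.0, 485.0], [116.0, 636.0]]
```

View pics/e2.png

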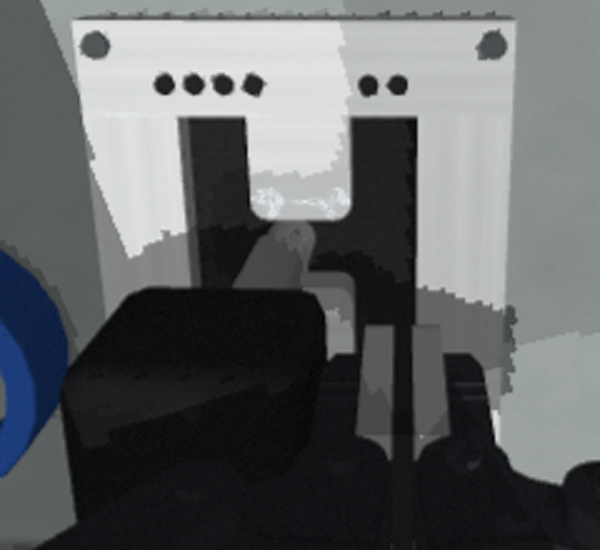

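Across≈0.045 with forward≈0, so the stem is midway along the crossbar. Continuing to the right.

Run:
```python
from h import *
from station import robot,vision,fingers
for y in (.015,.008,.004,.001,-.002,-.005,-.008):
    st=robot.line_to(W(0,y,.177),velocity=.03,f_stop=12); f=lf(robot);print(st,local(robot).round(4),f)
    if st or f[1]>9: break
shot(robot,vision,'f',crop=(130,350,60,300),f=2.5)
print(robot.current_time_s())
b=np.load('f.npy');c=vision.calibration('wrist');E=wristE(b[:3],b[3:],c)
for a in (.15,.2):
  for f in (-.03,0,.03):
    k=proj(T2W(p,knobcorners(f,a)),c['mtx'],E); print(a,f,((k-[60,130])*2.5).round(0).tolist())
```

```text
False [-0.      0.0142  0.177 ] [-0.12  1.07  1.87]
False [-1.000e-04  7.100e-03  1.769e-01] [-0.18  0.92 -0.07]
False [-1.000e-04  3.500e-03  1.768e-01] [-0.    0.99 -1.27]
False [-1.000e-04  6.000e-04  1.768e-01] [-0.    1.1  -0.45]
False [-1.00e-04 -2.50e-03  1.77e-01] [ 0.31  1.46 -0.85]
False [-1.000e-04 -4.900e-03  1.769e-01] [-0.79  2.86 -1.02]
False [-0.0002 -0.0066  0.1768] [ 0.72  5.55 -3.75]
14.5917
0.15 -0.03 [[358.0, 245.0], [268.0, 330.0], [554.0, 256.0], [516.0, 348.0], [370.0, 419.0], [289.0, 542.0], [553.0, 435.0], [518.0, 567.0]]
0.15 0 [[359.0, 270.0], [271.0, 369.0], [554.0, 282.0], [516.0, 388.0], [372.0, 439.0], [294.0, 571.0], [554.0, 456.0], [519.0, 597.0]]
0.15 0.03 [[360.0, 295.0], [273.0, 406.0], [553.0, 308.0], [516.0, 427.0], [375.0, 458.0], [299.0, 598.0], [554.0, 475.0], [520.0, 624.0]]
0.2 -0.03 [[319.0, 240.0], [209.0, 322.0], [509.0, 255.0], [445.0, 346.0], [332.0, 413.0], [234.0, 531.0], [511.0, 434.0], [453.0, 563.0]]
0.2 0 [[320.0, 266.0], [212.0, 360.0], [508.0, 281.0], [446.0, 385.0], [335.0, 433.0], [239.0, 560.0], [512.0, 454.0], [455.0, 593.0]]
0.2 0.03 [[321.0, 290.0], [215.0, 397.0], [508.0, 307.0], [446.0, 424.0], [339.0, 452.0], [246.0, 586.0], [513.0, 473.0], [457.0, 620.0]]
```

View pics/f.png

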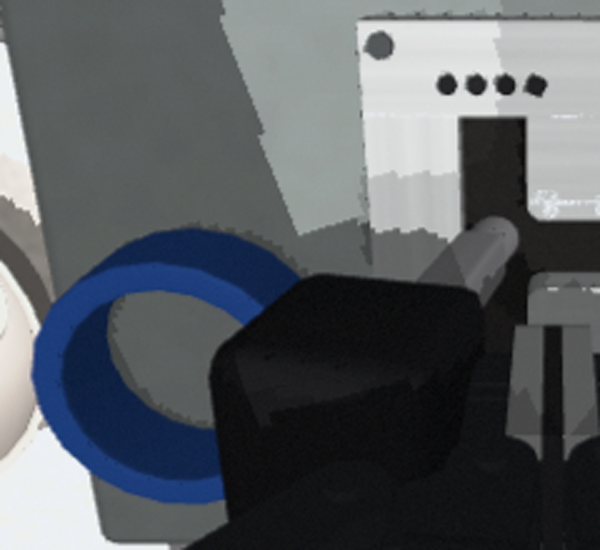

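The lever is in the right leg: across≈0.20, forward≈0, with force rising against the wall. Now I'll go to its near side and push forward.

Run:
```python
from h import *
from station import robot,vision,fingers
robot.line_to(W(0,.012,.177)); robot.line_to(W(0,.012,.24))
robot.move_to(W(-.052,-.035,.24),RPY); robot.line_to(W(-.052,-.035,.175)); robot.pause(.1)
print(local(robot).round(4),lf(robot))
shot(robot,vision,'g')
for x in (-.04,-.03,-.02,-.01,0,.006,.01,.014,.017,.02,.023):
    st=robot.line_to(W(x,-.035,.175),velocity=.03,f_stop=14); f=lf(robot);print(st,local(robot).round(4),f)
    if st or f[0]<-10: break
shot(robot,vision,'g2'); print(robot.current_time_s())
```

```text
[-0.0508 -0.0346  0.176 ] [-0.92 -0.26  1.36]
False [-0.04   -0.0351  0.1749] [ 0.06 -0.2  -0.6 ]
False [-0.0299 -0.0351  0.1749] [ 0.38 -0.87  0.14]
False [-0.0199 -0.0351  0.175 ] [-2.48 -0.11  1.74]
False [-0.0095 -0.035   0.175 ] [-2.01 -0.37  1.58]
False [ 0.0002 -0.035   0.1748] [-1.46 -0.79  0.35]
False [ 0.0059 -0.0349  0.1746] [-2.51  0.37 -0.69]
False [ 0.0102 -0.035   0.175 ] [-2.62 -0.49 -0.82]
False [ 0.0144 -0.0351  0.1751] [-2.93 -0.04 -0.  ]
False [ 0.0166 -0.035   0.1749] [-3.85  0.1   0.05]
False [ 0.0183 -0.0349  0.1746] [-6.23  0.26  1.16]
False [ 0.02   -0.0349  0.1743] [-8.91 -0.04  1.61]
20.7583
```

View pics/g2.png

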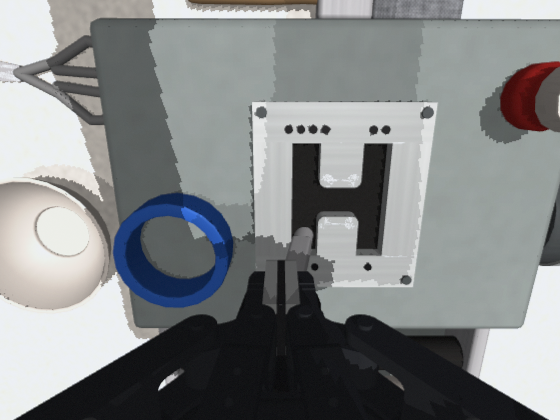

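Run:
```python
from h import *
from station import robot,vision,fingers
for x in (.026,.029,.032):
    st=robot.line_to(W(x,-.035,.175),velocity=.02,f_stop=15); f=lf(robot);print(st,local(robot).round(4),f)
    if st or f[0]<-14: break
robot.line_to(W(-.04,-.035,.175)); robot.line_to(W(-.04,-.035,.31)); robot.move_to(W(.06,.04,.31),RPY);robot.pause(.3)
shot(robot,vision,'i'); print(robot.current_time_s(),lf(robot))
b=np.load('i.npy');c=vision.calibration('wrist');E=wristE(b[:3],b[3:],c)
print(proj(T2W(p,[(-.0565,-.05,.104),(-.0565,.05,.104),(.0565,.05,.104)]),c['mtx'],E).round(1))
for f in (.2,.23,.26):
    k=proj(T2W(p,knobcorners(f,.2)),c['mtx'],E); print(f,k.round(0).tolist())
```

```text
False [ 0.0216 -0.0348  0.174 ] [-11.41  -0.56   2.83]
False [ 0.0232 -0.0348  0.1737] [-13.24  -0.44   4.74]
False [ 0.0248 -0.0347  0.1734] [-15.71  -1.05   6.03]
24.2583 [-0.26  1.26 -0.54]
[[177.8  49.4]
 [292.5  49. ]
 [291.6 175.7]]
0.2 [[170.0, 139.0], [146.0, 155.0], [212.0, 140.0], [193.0, 157.0], [178.0, 179.0], [157.0, 199.0], [218.0, 181.0], [201.0, 202.0]]
0.23 [[171.0, 145.0], [148.0, 163.0], [213.0, 146.0], [194.0, 165.0], [179.0, 184.0], [159.0, 206.0], [219.0, 186.0], [203.0, 209.0]]
0.26 [[172.0, 150.0], [150.0, 171.0], [213.0, 152.0], [196.0, 173.0], [181.0, 189.0], [161.0, 212.0], [220.0, 191.0], [204.0, 215.0]]
```

View pics/i.png

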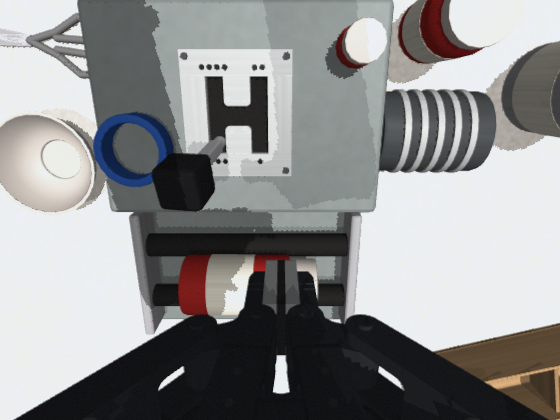

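Run:
```python
from h import *
from station import vision
b=np.load('i.npy');c=vision.calibration('wrist');E=wristE(b[:3],b[3:],c)
im=cv2.imread('pics/i.png');s=5;o=np.array([130,110])
z=cv2.resize(im[110:220,130:240],None,fx=s,fy=s,interpolation=cv2.INTER_CUBIC)
for f,col in((.26,(0,255,0)),(.22,(0,0,255))):
    k=proj(T2W(p,knobcorners(f,.2)),c['mtx'],E)
    for i in range(8):
        for j in (i^1,i^2,i^4): 
            if j>i: cv2.line(z,*[tuple(int(v) for v in ((k[q]-o+.5)*s)) for q in(i,j)],col,1)
cv2.imwrite('pics/i2.png',z)
```

```text
(no output)
```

View pics/i2.png

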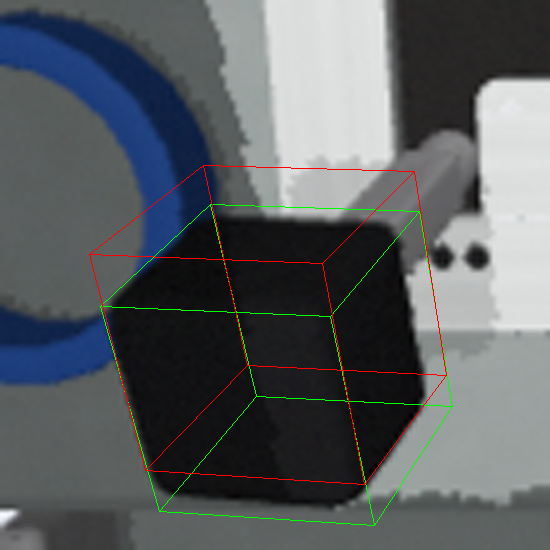

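The knob outline matches forward=0.26, and the final push rose to about 16 N against a stop. I'll move clear, compare the bystanders with the first picture, and hand in.

Run:
```python
from h import *
from station import robot,vision,workorder
robot.move_j([-65.873,17.813,.802,86.603,-.252,75.585,-1.558]); robot.pause(.3)
for n in('top','scene'):
    im=vision.grab_frame(n)[:,:,::-1]; a=cv2.imread(f'pics/a_{n}.png')
    r=(slice(110,310),slice(160,440)) if n=='top' else (slice(150,390),slice(120,400))
    cv2.imwrite(f'pics/k_{n}.png',np.hstack([cv2.resize(q[r],None,fx=1.42,fy=1.42) for q in(a,im)]))
print(robot.current_time_s(),lf(robot),robot.current_dq().max())
```

```text
26.8167 [-0.71  0.43 -0.43] 0.08564428803677226
```

View pics/k_top.png

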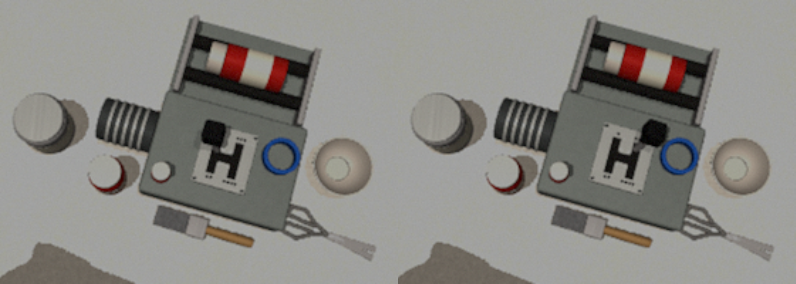

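View pics/k_scene.png

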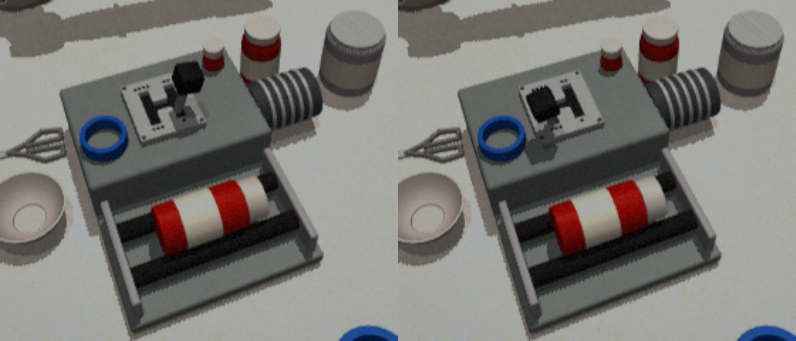

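In both before/after pairs the bystanders have not moved. The knob now stands over the far right slot, at about (653,133) in the top pair.

Run:
```python
from station import workorder
print(workorder.close_job())
```

```text
the job is handed in; nothing more can be done
None
```

The tumbler is in third gear, and I handed the job in at about 27 s of the 54 s allowed. With the fingers shut, I pushed the lever back to the crossbar, then right, then forward. Each push was from one side only, and the lever did not go into the fourth slot.

- **Fully home:** the last wrist picture, taken after I had let go, fits forward ≈ 0.26 and across ≈ +0.20. The final push force rose steadily to about 16 N against the end stop.
- **Everything else:** by eye, the before and after pictures from the top and scene cameras show all the bystanders where they were. The arm is back at its start pose, touching nothing.
- **Disagreements:** the top camera's first rough fit of the tumbler's position was about 4 mm off the wrist camera's. I used the wrist fit, which predicted the plate's position in the next picture to within about 1 px. The knob's far edges fell slightly inside the predicted outline, probably because its edges are rounded.

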